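Feel for the free gap

TASK

Take the feeler out of its holder and feel with its blade, gently, for the one gap of the gauge block that lets it through: two of the three jam part of the way and must not be forced (at most 30 N), the third gives way under a light drag over the whole length of the blade. Leave the feeler standing fully home in that gap, with its handle down on the block, and let go of it; leave the things standing around where they are.

Things in the scene. Friction and masses are not known exactly. Their poses are not given: they have to be found in the camera images.
- gauge: gap gauge, fixed: aluminium block 70x150x62 mm (x, y, z) on a dark foot plate 94x162x8 mm, three narrow gaps open at its top. Origin at the centre of its underside, z up, y along the row of gaps. Each gap is 36 mm long (x), 7 mm wide (y), 54 mm deep, mouth bevelled 1.5 mm. More than 30 N between feeler and gauge spoils it: feel a jam and stop early
- gap_1 (a point): centre of the mouth of the left (+y) gap, level with the gauge's top face, 62 mm above the table; axes as the gauge's; gaps are 45 mm apart
- gap_2 (a point): centre of the mouth of the middle gap, as gap_1. In every gap a dark friction shoe lies 12 to 18 mm below the mouth; pushed by the blade it slides down with a drag of about 4 N and stays where it is left. All three look alike
- gap_3 (a point): centre of the mouth of the right (-y) gap, as gap_1. In one gap (another each time, not to be seen which) the shoe gives way to the blade's full length; in the other two it slides at first in the same way, then jams 20 to 30 mm deep against a stiff buffer, about 5 N more per mm
- holder: the feeler's holder, fixed to the table: a grey plastic block 62x52x46 mm on a foot 72x62 mm, with one slot 34x8 mm (x, y), 42 mm deep, open at the top; origin at the centre of its underside, z up
- feeler: the feeler, an upright tool of about 100 g: black handle 36x14x56 mm (x, y, z) over a plain steel blade 30x5 mm, 40 mm long, pointing straight down. Origin at the blade's lower end; x along the blade's width, y across its thickness, z up; a half turn about z makes no difference. It starts in the holder's slot, its shoulder on the holder's top
- feeler_handle (a point): centre of the feeler's handle, the place to grip (across its 14 mm, the feeler's y); 74 mm above the table at the start; axes as the feeler's
- feeler_shoulder (a point): centre of the underside of the feeler's handle, 28 mm below the handle's centre; it lands on the gauge's top face when the blade is fully in a gap
- feeler_tip (a point): centre of the lower end of the feeler's blade, 68 mm below the handle's centre
- needle_bearing_1: bystander, small steel needle bearing ring 25x25x14 mm, close to the gauge block, robot side; origin at the centre of its underside; to be left alone
- shell_cup: bystander, open steel cup 40x40x24 mm, beside the right end of the gauge block; origin at the centre of its underside; to be left alone
- sleeve_roller: bystander, upright steel sleeve 24x24x35 mm, close behind the gauge block; origin at the centre of its underside; to be left alone
- bush_2: bystander, tan flanged bush 31x31x16 mm, beside the holder; origin at the centre of its underside; to be left alone
- thrust_bearing: bystander, black bearing ring lying flat 62x62x15 mm, towards the back of the table; origin at the centre of its underside; to be left alone
- ring_gauge: bystander, steel ring gauge lying flat 58x58x18 mm, towards the back of the table; origin at the centre of its underside; to be left alone
Things that resemble listed ones, but are neither listed nor needed, are in the scene too. Of the things like the feeler, leave any that is white; of the rest the smaller one is meant.

How it is judged (in metres and radians):
On the way:
1. the feeler is drawn up out of its holder (height (world z) of feeler_tip above 0.058 m), for 0.1 s.
At the end, for the whole second after the job is handed in: the feeler stands upright (within 0.08 rad), at rest and released, with its blade fully in one of the gaps: the shoulder under its handle lies within 2.5 mm of the gauge's top face and within 6 mm of the gap's centre ((distance between feeler_shoulder and gap_1 below 0.006 m or distance between feeler_shoulder and gap_2 below 0.006 m or distance between feeler_shoulder and gap_3 below 0.006 m) and z of feeler_shoulder in the frame of gauge below 0.0645 m and angle between feeler_tip's own z axis and vertical below 0.08 rad and linear speed of feeler below 0.02 m/s and contact force between the fingers and feeler below 0.1 N); the robot touches nothing.
It fails at once if the feeler is forced: more than 30 N between feeler and gauge (contact force between feeler and gauge above 30 N).
It fails at once if a bystander is pushed more than 25 mm from its place (distance of any of needle_bearing_1, shell_cup, sleeve_roller, bush_2, thrust_bearing, ring_gauge from where it was at the start of the episode above 0.025 m).
It also fails if it takes over 51 s, if anything falls off the work surface, if the arm or the gripper's body presses on something with over 40 N, if the wrist force passes 120 N, or if a joint passes its speed limit or range.

ROBOT

A 6-joint arm with a two-finger parallel gripper is mounted at the origin on a cart in front of the work surface, level with it; the furniture and walls round the work are solid. World frame = base frame: x ahead of the robot, y to its left, z up, the work surface at z = 0. Lengths are in m, angles in degrees, forces in N, time in s.
With the tool pointing down it reaches from about 0.4 to 0.825 m from the base axis. Payload 7 kg.
Tool frame: the origin (TCP) lies midway between the tips of the shut fingers; the grasp point (between the pads) lies 19 mm behind it; z points along the fingers, y is the direction in which the jaws open and shut (so a half turn about z gives the same grasp; the last joint's range is limited). The gripper opens to 88 mm and grips with 3 to 60 N. Pads are 19 mm wide; open, the fingers measure 130 mm over their backs; the gripper's body (78 mm by 193 mm) begins 47 mm behind the grasp point.
Start: joints at [-53.337, 20.546, 0.682, 0, -70.136, -16.507], TCP at [0.233, -0.634, 0.227] pointing down, gripper open.
Joint ranges: [-176.03, 176.03], [-82.01, 121.73], [-58.28, 71.71], [-173.87, 95.51], [-174.79, -0.11], [-173.66, 173.66]. Speed limits (degrees/s): [136.94, 136.94, 172.46, 180, 180, 180].

INTERFACE

Orientations are given as [roll, pitch, yaw] about the fixed x, y, z axes, in that order (R = Rz(yaw) Ry(pitch) Rx(roll)).
In Python, from plant import get_state, imaging, r, models gives the robot as it stands.
- The arm moves only by the tool arm_command, never from a script. Its argument "commands" is a list of rows, each a list of 7 numbers: the shift along the tool's x, y, z in mm, then the turn, a rotation vector about the tool's x, y, z in rad, then the opening, from -1 (shut) to 1 (fully open). A call has 1 to 5 rows; each row is the pose to reach, as a shift and turn from the pose measured when the call began, along the tool's axes at that moment; what a row does not reach only later rows make up. A row lasts 1/8 s, in which the tool goes at most 62.5 mm and 10.7 degrees, less where a joint would pass 70% of its speed; a pose out of reach is approached as far as the arm can. A call with a gripper value outside its range is refused whole. The fingers move at their own pace and stop on an object; "squeeze" is the grip in N (left out, the last holds). Time passes only in rows, so rows that repeat a pose let the fingers close. It gives the time, the measured TCP pose, the force and the opening at its end, in the units of the state.
- get_state(): the state, without advancing time (a new reading comes with each control period).
- imaging.capture(name): name is "scene" or "top" or "wrist"; returns a dict with "pixels" (420x560x3 uint8, red, green, blue), "fx", "fy", "cx", "cy" (pixels), "D" ([k1, k2, p1, p2, k3] as OpenCV has them; the pictures are not rectified), "rvec" (rotation vector, rad) and "tvec" (3), from world to camera coordinates, as OpenCV has them; the wrist camera has in their place "hand_eye" (4x4, takes a point from camera to tool coordinates, whose origin is the TCP and whose axes are the flange's). Camera axes: x right, y down, z forward; pixel columns grow to the right and rows downward; lengths in m; the calibration is good to about 2 mm. A picture is of the moment at which its call begins: read the wrist's pose just before it. There is no depth.
- r.close_job(): hands the job in, once; it reports no verdict.
Trained networks look in the newest picture that a camera, given by its name, has taken for a name from the list of things; names that differ only in an ending like _2 or _b are one class to them, and where a whole thing is asked for, a point or a joint stands for the part that bears it (a point fixed in the world has none). Each returns a list of dicts, best first, with "conf" (0 to 1); they miss things now and then, are a little off and sometimes report something else, mostly with a low value. They report only what shows in the picture. A call takes as long as a camera call. They do not tell look-alikes from the thing itself.
- models.outline_of(camera, name): "pixels" (420x560 bool, what is visible of it) and "rect" ([centre column, centre row, width, height] in pixels, round what is visible of it).
The state is a dict: "time_s": time; "joints": joint angles; "qd": joint speeds; "joint_torque": joint torques, N m; "tcp_pos": TCP position; "eef_rot": TCP orientation; "contact_force": force on the tool from outside, world axes, zero at the start; "moment": the same for the moment, N m; "gripper_width": finger opening in m.
Only numpy, scipy, OpenCV 4.12 (cv2) and the standard library are available. Lean on these libraries where they do the work, as an engineer would, in place of code of your own. Each camera call takes 0.05 s, during which the arm holds its last target. There are 200 camera calls.

## Working session

There is one attempt and no reset: what is moved stays moved. The work goes in short steps, Python scripts to look and compute and a tool call to move; the robot and the scene stay as the last step left them, time stands still between calls to the robot, and variables do not carry over. Pictures are saved under pics/ and viewed, on a budget of 10 in all, crops included, one or two more only if the job needs it, and the job is handed in when it is done.

Besides the shell and the picture viewer there is one more tool, called by a JSON object that holds its "api" and its "payload", one argument or row to a line. arm_command: Moves the arm, as the interface text tells. Its arguments: {"type":"object","properties":{"commands":{"type":"array","items":{"type":"array","items":{"type":"number"}}},"squeeze":{"type":"number"}},"required":["commands"]}

```bash
mkdir -p pics; python3 - <<'E'
from plant import get_state, imaging, models
import cv2, numpy as np
s=get_state(); print({k:np.round(s[k],3).tolist() for k in s})
for c in ("scene","top"):
    d=imaging.capture(c); cv2.imwrite(f"pics/{c}0.png",cv2.resize(d["pixels"][:,:,::-1],(800,600)))
    print(c,{k:np.round(d[k],4).tolist() for k in d if k!="pixels"})
    for n in ("gauge","holder","feeler"):
        print(n,[(round(o["conf"],2),np.round(o["rect"],1).tolist()) for o in models.outline_of(c,n)])
E
```

```text
{'time_s': 0.0, 'joints': [-53.336, 20.589, 0.634, -0.021, -70.137, -16.506], 'qd': [0.006, -0.001, 0.037, 0.023, 0.07, -0.101], 'joint_torque': [0.001, -58.271, 29.305, 6.997, 0.007, -0.0], 'tcp_pos': [0.232, -0.633, 0.226], 'eef_rot': [179.906, -0.008, -159.848], 'contact_force': [-0.012, -0.479, -0.307], 'moment': [0.01, 0.0, -0.013], 'gripper_width': 0.088}
scene {'fx': 463.162, 'fy': 463.162, 'cx': 278.7562, 'cy': 202.6819, 'D': [0.0183, 0.0, 0.0, 0.0, 0.0], 'rvec': [2.0217, -0.7072, 0.4282], 'tvec': [-0.3941, 0.2595, 0.76]}
gauge [(0.83, [304.1, 235.7, 62.2, 64.6])]
holder [(0.74, [228.4, 216.1, 29.9, 31.1])]
feeler [(0.94, [191.1, 197.2, 10.6, 34.7]), (0.72, [371.8, 272.9, 27.8, 66.5]), (0.69, [223.1, 200.3, 13.1, 27.5])]
top {'fx': 395.6398, 'fy': 395.6398, 'cx': 273.6237, 'cy': 212.0325, 'D': [0.0118, 0.0, 0.0, 0.0, 0.0], 'rvec': [2.1437, -2.1795, 0.136], 'tvec': [0.0167, 0.5101, 0.9725]}
gauge [(0.85, [290.2, 201.9, 65.8, 53.9])]
holder [(0.86, [220.7, 234.3, 25.7, 32.7])]
feeler [(0.68, [180.4, 247.9, 18.1, 12.9]), (0.59, [218.1, 232.1, 13.6, 13.2])]
```

View pics/scene0.png

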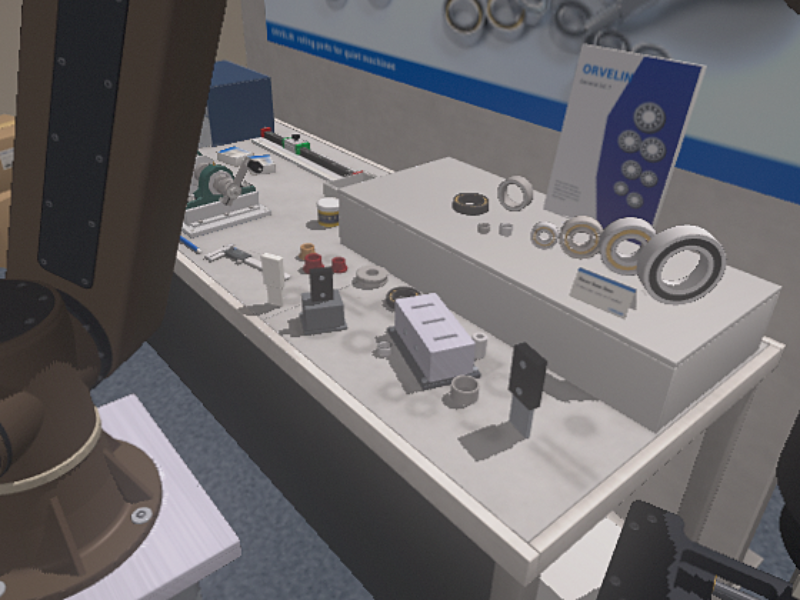

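View pics/top0.png

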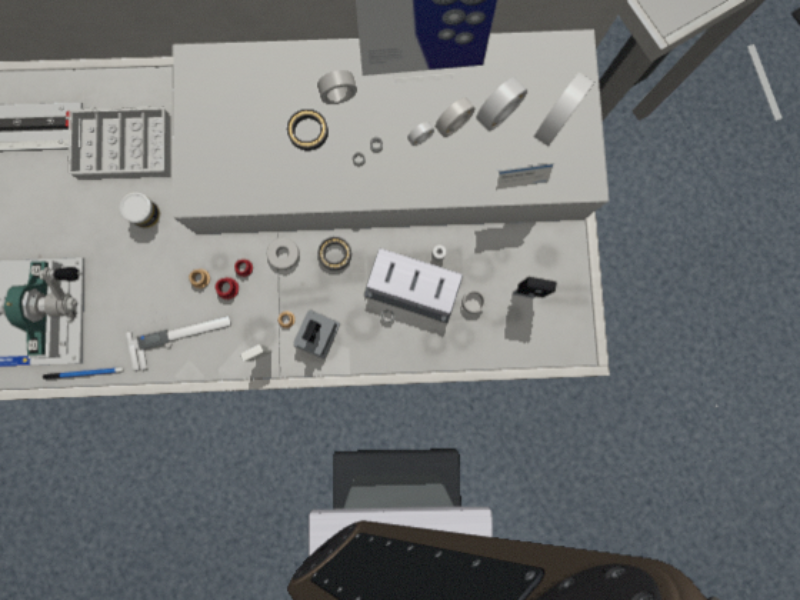

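The scene has three feeler-like things. In the 800x600 scene picture they are a white one at (272,278), a black one in the grey holder at (320,285), and a larger black one standing at (527,390). The listed feeler is the smaller non-white one, so it is the one in the holder. I'll confirm that in a crop and get rough poses.

```bash
cat > h.py <<'E'
import numpy as np, cv2
from scipy.spatial.transform import Rotation as R
from plant import get_state, imaging, models
def extr(d, s=None):
    """world->camera R,t"""
    if "rvec" in d: return cv2.Rodrigues(np.array(d["rvec"],float))[0], np.array(d["tvec"],float).reshape(3)
    Rt=R.from_euler("xyz",s["eef_rot"],degrees=True).as_matrix(); H=np.array(d["hand_eye"])
    Rc=Rt@H[:3,:3]; c=Rt@H[:3,3]+np.array(s["tcp_pos"]); return Rc.T,-Rc.T@c
def K(d): return np.array([[d["fx"],0,d["cx"]],[0,d["fy"],d["cy"]],[0,0,1]])
def toplane(d,uv,z,s=None):
    Rm,t=extr(d,s); n=cv2.undistortPoints(np.array(uv,float).reshape(-1,1,2),K(d),np.array(d["D"])).reshape(-1,2)
    c=-Rm.T@t; r=np.c_[n,np.ones(len(n))]@Rm; return c+r*((z-c[2])/r[:,2])[:,None]
def proj(d,P,s=None):
    Rm,t=extr(d,s); return cv2.projectPoints(np.array(P,float).reshape(-1,3),cv2.Rodrigues(Rm)[0],t,K(d),np.array(d["D"]))[0].reshape(-1,2)
E
python3 - <<'E'
from h import *
ims=[]
for c,(u,v,w,h) in (("top",(270,200,160,90)),("scene",(280,215,250,141))):
    d=imaging.capture(c); u0,v0=u-w//2,v-h//2
    ims.append(cv2.resize(d["pixels"][v0:v0+h,u0:u0+w,::-1],(533,300),interpolation=cv2.INTER_CUBIC))
    for n,z in (("gauge",.06),("holder",.046),("feeler",.1)):
        for o in models.outline_of(c,n)[:3]:
            m=o["pixels"]; r=cv2.minAreaRect(np.argwhere(m)[:,::-1].astype(np.float32))
            print(c,n,round(o["conf"],2),np.round(toplane(d,r[0],z)[0],3), np.round(toplane(d,cv2.boxPoints(r),z)[:,:2],3).tolist())
cv2.imwrite("pics/crop1.png",np.vstack(ims))
E
```

```text
top gauge 0.64 [ 0.536 -0.03   0.06 ] [[0.517, 0.057], [0.604, 0.029], [0.555, -0.117], [0.469, -0.087]]
top holder 0.96 [0.456 0.14  0.046] [[0.436, 0.182], [0.502, 0.154], [0.476, 0.096], [0.41, 0.125]]
top feeler 0.64 [0.458 0.141 0.1  ] [[0.448, 0.156], [0.477, 0.142], [0.468, 0.125], [0.439, 0.139]]
top feeler 0.52 [0.423 0.232 0.1  ] [[0.422, 0.254], [0.439, 0.218], [0.424, 0.21], [0.407, 0.246]]
scene gauge 0.92 [ 0.515 -0.068  0.06 ] [[0.493, 0.042], [0.641, 0.073], [0.535, -0.167], [0.421, -0.175]]
scene holder 0.66 [0.442 0.113 0.046] [[0.439, 0.184], [0.51, 0.156], [0.445, 0.048], [0.382, 0.075]]
scene holder 0.66 [ 0.531 -0.053  0.046] [[0.51, 0.063], [0.662, 0.093], [0.549, -0.155], [0.433, -0.162]]
scene holder 0.47 [0.49  0.192 0.046] [[0.506, 0.255], [0.541, 0.229], [0.475, 0.133], [0.444, 0.157]]
scene feeler 0.95 [ 0.502 -0.255  0.1  ] [[0.423, -0.292], [0.565, -0.175], [0.598, -0.21], [0.45, -0.32]]
scene feeler 0.66 [0.389 0.167 0.1  ] [[0.416, 0.25], [0.445, 0.229], [0.364, 0.094], [0.34, 0.113]]
scene feeler 0.53 [0.442 0.11  0.1  ] [[0.453, 0.164], [0.486, 0.146], [0.432, 0.061], [0.402, 0.078]]
```

View pics/crop1.png

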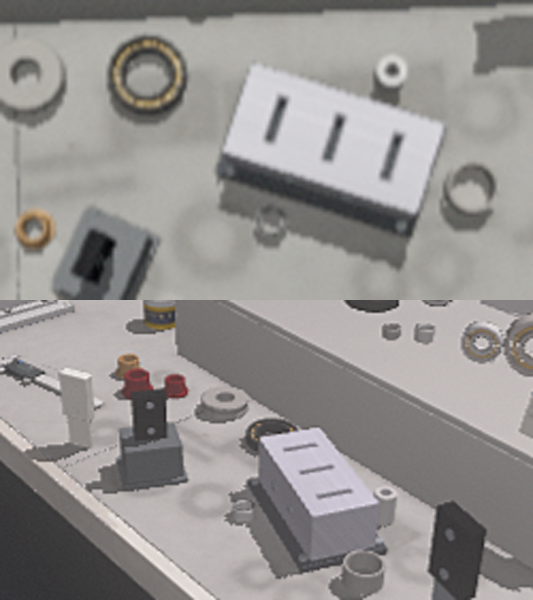

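```bash
cat >> h.py <<'E'
def go(p,yaw):
    """print shift (mm, tool axes) and rotvec to reach pointing-down pose"""
    s=get_state(); Rt=R.from_euler("xyz",s["eef_rot"],degrees=True)
    sh=Rt.inv().apply(np.array(p)-s["tcp_pos"])*1000; rv=(Rt.inv()*R.from_euler("xyz",[180,0,yaw],degrees=True)).as_rotvec()
    print("shift",np.round(sh,1),"rot",np.round(rv,4),"F",np.round(s["contact_force"],2),"w",round(s["gripper_width"],4),"t",round(s["time_s"],2),"tcp",np.round(s["tcp_pos"],4),np.round(s["eef_rot"],2),"j",np.round(s["joints"],1))
E
python3 - <<'E'
from h import *
d=imaging.capture("wrist"); print(np.round(d["hand_eye"],3), d["fx"],d["cx"],d["cy"])
go([.458,.141,.26],-23)
E
```

```text
[[ 0.001 -0.967 -0.256  0.069]
 [ 1.     0.001  0.    -0.001]
 [-0.    -0.256  0.967 -0.159]
 [ 0.     0.     0.     1.   ]] 370.7328400161705 279.28131281212734 213.59481736455493
shift [-478.5  649.5  -33.4] rot [-0.      0.     -2.3884] F [-0.55  0.41  0.44] w 0.0876 t 0.85 tcp [ 0.2326 -0.6336  0.2266] [ 180.      0.   -159.85] j [-53.3  20.5   0.7  -0.  -70.1 -16.5]
```

{"api": "arm_command", "payload": {
  "commands": [
    [-478,600,-50,0,0,-2.39,1],
    [-478,600,-50,0,0,-2.39,1],
    [-478,600,-50,0,0,-2.39,1],
    [-478,600,-50,0,0,-2.39,1],
    [-478,600,-50,0,0,-2.39,1]
  ]
}}

```text
time_s: 1.48
tcp_pos: [0.3313, -0.336, 0.2473]
eef_rot: [-179.9, -0.0, -105.8]
contact_force: [1.1, 0.9, 1.1]
gripper_width: 0.0878
```

```bash
python3 -c "
from h import *
go([.48,.06,.27],-21)"
```

```text
shift [-421.6  -35.4  -22.8] rot [-6.0000e-04 -9.0000e-04 -1.4799e+00] F [1.07 0.94 1.12] w 0.0878 t 1.48 tcp [ 0.3313 -0.336   0.2473] [-1.7995e+02 -1.0000e-02 -1.0579e+02] j [-21.4   0.1 -22.    0.  -67.8   5.6]
```

{"api": "arm_command", "payload": {
  "commands": [
    [-422,-35,-23,0,0,-1.48,1],
    [-422,-35,-23,0,0,-1.48,1],
    [-422,-35,-23,0,0,-1.48,1],
    [-422,-35,-23,0,0,-1.48,1],
    [-422,-35,-23,0,0,-1.48,1]
  ]
}}

```text
time_s: 2.1
tcp_pos: [0.4405, -0.0433, 0.2648]
eef_rot: [-179.9, -0.1, -52.0]
contact_force: [1.1, -0.7, -0.0]
gripper_width: 0.0875
```

```bash
python3 -c "
from h import *
go([.48,.06,.27],-21)"
```

```text
shift [-57.2 -94.7  -5.1] rot [-0.0013 -0.0017 -0.5416] F [ 1.08 -0.65 -0.01] w 0.0875 t 2.1 tcp [ 0.4405 -0.0433  0.2648] [-1.799e+02 -8.000e-02 -5.203e+01] j [ 20.1  -3.7 -23.4   0.  -70.2  17.9]
```

{"api": "arm_command", "payload": {
  "commands": [
    [-57,-95,-5,0,0,-0.54,1],
    [-57,-95,-5,0,0,-0.54,1],
    [-57,-95,-5,0,0,-0.54,1],
    [-57,-95,-5,0,0,-0.54,1],
    [-57,-95,-5,0,0,-0.54,1]
  ]
}}

```text
time_s: 2.72
tcp_pos: [0.4801, 0.0596, 0.27]
eef_rot: [-179.9, -0.1, -21.3]
contact_force: [0.4, -0.4, -0.4]
gripper_width: 0.0875
```

```bash
python3 - <<'E'
from h import *
s=get_state(); d=imaging.capture("wrist"); np.savez("w1.npz",**{k:d[k] for k in d},tcp_pos=s["tcp_pos"],eef_rot=s["eef_rot"])
cv2.imwrite("pics/w1.png",cv2.resize(d["pixels"][:,:,::-1],(800,600),interpolation=cv2.INTER_CUBIC))
for n,z in (("gauge",.062),("holder",.046),("feeler",.1)):
    for o in models.outline_of("wrist",n)[:3]:
        r=cv2.minAreaRect(np.argwhere(o["pixels"])[:,::-1].astype(np.float32))
        print(n,round(o["conf"],2),np.round(o["rect"]),np.round(toplane(d,r[0],z,s)[0],3), np.round(toplane(d,cv2.boxPoints(r),z,s)[:,:2],3).tolist())
go([.48,.06,.27],-21)
E
```

```text
gauge 0.86 [344.  88. 168.  96.] [ 0.546 -0.033  0.062] [[0.61, 0.029], [0.559, -0.116], [0.48, -0.097], [0.532, 0.056]]
gauge 0.58 [210. 240.  28.  49.] [0.458 0.148 0.062] [[0.487, 0.149], [0.478, 0.125], [0.428, 0.147], [0.438, 0.171]]
holder 0.65 [216. 219.  57.  71.] [0.467 0.136 0.046] [[0.445, 0.182], [0.513, 0.147], [0.489, 0.091], [0.42, 0.123]]
holder 0.64 [111. 114.  59.  60.] [0.605 0.189 0.046] [[0.639, 0.203], [0.619, 0.151], [0.571, 0.175], [0.592, 0.229]]
feeler 0.7 [533.  26.  52.  34.] [ 0.536 -0.182  0.1  ] [[0.55, -0.159], [0.542, -0.204], [0.521, -0.205], [0.53, -0.158]]
feeler 0.56 [209. 237.  31.  52.] [0.467 0.135 0.1  ] [[0.494, 0.136], [0.485, 0.114], [0.44, 0.134], [0.449, 0.157]]
feeler 0.2 [446.  79.  46.  39.] [ 0.521 -0.107  0.1  ] [[0.543, -0.095], [0.531, -0.127], [0.499, -0.119], [0.512, -0.086]]
shift [-0.4 -0.4  0.1] rot [-0.0011 -0.0023 -0.004 ] F [-0.67  0.09  0.22] w 0.0872 t 2.92 tcp [0.4803 0.0595 0.2701] [-1.7994e+02 -1.3000e-01 -2.1230e+01] j [ 30.5   0.5 -18.7   0.1 -70.7  38.3]
```

View pics/w1.png

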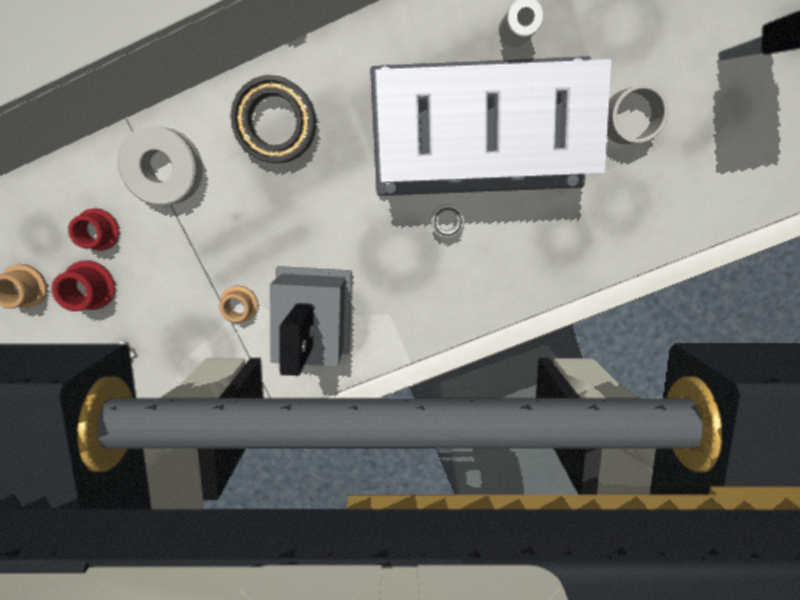

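The wrist view (800x600) shows the holder with the black handle at (297,338). The gauge is at (490,120), with its gaps at (424,124), (492,120) and (561,118). Next I'll measure the gauge and handle precisely.

```bash
cat >> h.py <<'E'
def blobs(mask,amin,amax):
    n,l,st,_=cv2.connectedComponentsWithStats(mask.astype(np.uint8))
    return [(l==i) for i in range(1,n) if amin<st[i,4]<amax]
def quad(m,d,z,s):
    """plane-rectified minAreaRect of a mask: centre, sizes(mm), yaws"""
    c=max(cv2.findContours(m.astype(np.uint8),0,1)[0],key=cv2.contourArea).reshape(-1,2)
    p=toplane(d,c,z,s)[:,:2]; r=cv2.minAreaRect((p*1000).astype(np.float32)); b=cv2.boxPoints(r); e=b[1]-b[0]
    return np.round(r[0],1),np.round(r[1],1),round(float(np.degrees(np.arctan2(e[1],e[0]))),1)
E
python3 - <<'E'
from h import *
d=dict(np.load("w1.npz")); s={k:d[k] for k in("tcp_pos","eef_rot")}
g=cv2.cvtColor(d["pixels"],cv2.COLOR_RGB2GRAY)
x0,y0,x1,y1=262,38,430,136; roi=np.zeros_like(g,bool); roi[y0:y1,x0:x1]=1
hsv=d["pixels"].astype(int); bl=hsv[...,2]-hsv[...,0]
print("top face rgb",d["pixels"][85,320],"table",d["pixels"][130,250])
for th in (200,215,225):
    print(th,[quad(b,d,.062,s) for b in blobs((g>th)&roi&(bl>0),3000,20000)])
sub=np.zeros_like(roi); sub[55:115,280:410]=1
for b in blobs((g<150)&sub,60,900): print("gap",quad(b,d,.062,s), np.round(toplane(d,np.argwhere(b)[:,::-1].mean(0),.062,s)[0][:2]*1000,1))
sub=np.zeros_like(roi); sub[190:265,185:250]=1
print("holder px",g[200,205],g[235,235],"handle",g[240,208],g[220,215])
for th in (40,60,70): print("handle",th,[ (int(b.sum()),quad(b,d,.102,s)) for b in blobs((g<th)&sub,100,3000)])
np.set_printoptions(linewidth=250); print(g[205:265:3,190:250:3])
E
```

```text
top face rgb [239 238 242] table [205 203 195]
200 [(array([549. , -33.5]), array([150.3,  70.7]), -19.0)]
215 [(array([548.9, -33.4]), array([149.9,  70.5]), -19.2)]
225 [(array([548.6, -33.1]), array([149.5,  70.5]), -19.5)]
gap (array([533.9, -75.5]), array([ 7.2, 35.7]), -19.0) [534.3 -75.6]
gap (array([548.4, -33.3]), array([ 6.6, 35.8]), -18.8) [549.2 -33.3]
gap (array([563.2,   9.5]), array([ 7.2, 35.8]), -19.0) [563.1   9.5]
holder px 124 125 handle 34 7
handle 40 [(867, (array([467.3, 135.8]), array([20.5, 47.5]), -23.6))]
handle 60 [(141, (array([469.4, 102.6]), array([ 2.7, 48.8]), -24.5)), (955, (array([466.9, 135.4]), array([21.4, 48.4]), -24.5))]
handle 70 [(236, (array([468.3, 101.4]), array([ 6.2, 51.8]), -24.3)), (1015, (array([466.8, 134.4]), array([23.2, 49.2]), -24.5))]
[[126 129 126 128 129 128 127 129 128 127 126 127 128 126 128 130  67  60  80 171]
 [130 128 125 125 127 127 128 127 125 128 129 126 127 129 128 128  69  59  75 166]
 [127 129 127 127 127 125 121 123 123 125 126 128 129 127 127 129  57  62  70 173]
 [129 129 128 128 128  93  23  23  23  24 102 129 
[... 661 characters left out ...]
74 125 127 129 126  47  70  70 141]
 [130 127  41  28  29  34  31  59  31  13  71  69  98 128 130 127  47  70  74 168]
 [129 125  42  31  33  31  32  50  24  20  71  67  76 128 129 127  44  70  74 175]
 [129 128  43  29  29  33  30  13  14  56  72  68  95 127 127 126  49  74  95 186]
 [131 125  45  30  34  27  27   7  21  67  71  72  90 129 127 128  71  97 109 197]
 [141 134  40  32  31  27  26  10  50  70  72  72  96 126 127 126 101 106 111 199]
 [205 202  57  30  31  36  28  25 108 108 105 100 104 110 118 117 109 113 113 202]
 [206 206  59  30  33  33  32  77 112 115 111 109 111 113 112 116 116 114 116 205]
 [202 207 146  93  88  76  68 193 185 150 130 112 110 114 114 114 129 126 117 207]]
```

```bash
python3 - <<'E'
from h import *
from scipy.optimize import least_squares
d=dict(np.load("w1.npz")); s={k:d[k] for k in("tcp_pos","eef_rot")}
g=cv2.GaussianBlur(cv2.cvtColor(d["pixels"],cv2.COLOR_RGB2GRAY),(3,3),0)
roi=np.zeros(g.shape,bool); roi[205:268,193:235]=1
for lo,hi in((22,60),(25,60),(27,50)):
    m=cv2.morphologyEx(((g>lo)&(g<hi)&roi).astype(np.uint8),cv2.MORPH_OPEN,np.ones((7,7)))
    print(lo,[(int(b.sum()),quad(b,d,.102,s)) for b in blobs(m,150,3000)])
# holder top edges: gray 110-140
roi[:]=0; roi[180:262,180:243]=1
for lo in (112,118):
  b=max(blobs((g>lo)&(g<140)&roi,300,5000),key=np.sum); print("holder",quad(b,d,.046,s))
# fit a box silhouette of handle to mask by IoU
m=max(blobs((g<45)&roi,300,3000),key=np.sum)
def sil(p):
    c,sn=np.cos(p[2]),np.sin(p[2]); P=[[p[0]+x*c-y*sn,p[1]+x*sn+y*c,z] for x in(-.018,.018) for y in(-.007,.007) for z in(.046,.102)]
    h=cv2.convexHull((proj(d,P,s)*16).astype(np.int32)); im=np.zeros(g.shape,np.uint8); cv2.fillConvexPoly(im,h,1,shift=4); return im>0
from scipy.optimize import minimize
f=lambda q:-(sil(q/[1e3,1e3,57.3])&m).sum()/(sil(q/[1e3,1e3,57.3])|m).sum()
r=minimize(f,[463,137,-23],method="Nelder-Mead",options=dict(initial_simplex=[[463,137,-23],[470,137,-23],[463,130,-23],[463,137,-17]])); print(r.x,r.fun)
E
```

```text
22 [(491, (array([463.4, 141.6]), array([13. , 35.8]), -24.5))]
25 [(453, (array([463.3, 142.7]), array([11.2, 34.7]), -24.0))]
27 [(399, (array([462.8, 142.4]), array([10.2, 33.9]), -24.5))]
holder (array([457.6, 140.5]), array([57.4, 68.7]), -24.7)
holder (array([462. , 142.8]), array([49.4, 62.6]), -24.7)
[461.79264291 142.36209944 -31.27011177] -0.8020446096654275
```

```bash
python3 - <<'E'
from h import *
go([.463,.142,.14],-24.5)
d=imaging.capture("top")
print("shelf foot/top edge", [np.round(toplane(d,[[u,v]],z)[0],3).tolist() for u,v,z in((250,160,0),(410,151,0),(250,153,.09),(410,143,.09))])
E
```

```text
shift [-46.2 -70.5 130. ] rot [-0.0012 -0.0022  0.0571] F [-0.67  0.09  0.22] w 0.0872 t 2.92 tcp [0.4803 0.0595 0.2701] [-1.7994e+02 -1.3000e-01 -2.1230e+01] j [ 30.5   0.5 -18.7   0.1 -70.7  38.3]
shelf foot/top edge [[0.654, 0.068, 0.0], [0.672, -0.358, 0.0], [0.648, 0.064, 0.09], [0.667, -0.326, 0.09]]
```

{"api": "arm_command", "payload": {
  "commands": [
    [-46,-70,130,0,0,0.057,0],
    [-46,-70,130,0,0,0.057,0],
    [-46,-70,130,0,0,0.057,0],
    [-46,-70,130,0,0,0.057,0],
    [-46,-70,130,0,0,0.057,0]
  ]
}}

```text
time_s: 3.6
tcp_pos: [0.4637, 0.1414, 0.141]
eef_rot: [-179.9, -0.2, -24.5]
contact_force: [0.6, 0.5, 0.4]
gripper_width: 0.0458
```

```bash
python3 - <<'E'
from h import *
s=get_state(); d=imaging.capture("wrist"); np.savez("w2.npz",**{k:d[k] for k in d},tcp_pos=s["tcp_pos"],eef_rot=s["eef_rot"])
im=cv2.resize(d["pixels"][:,:,::-1],(800,600),interpolation=cv2.INTER_CUBIC)
P=[[.463+x*np.cos(a)-y*np.sin(a),.142+x*np.sin(a)+y*np.cos(a),.102] for a in[np.radians(-24.5)] for x,y in((-.018,-.007),(.018,-.007),(.018,.007),(-.018,.007))]
q=proj(d,P,s)*800/560; cv2.polylines(im,[q.astype(np.int32)],True,(0,0,255),1)
cv2.imwrite("pics/w2.png",im); go([.463,.142,.055],-24.5)
E
```

```text
shift [-1.3  0.1 86.3] rot [-0.0028 -0.0033  0.    ] F [1.06 0.05 0.47] w 0.0449 t 3.65 tcp [0.4639 0.1414 0.1413] [-179.84   -0.19  -24.5 ] j [ 40.3   6.9 -29.9   0.1 -53.1  25.1]
```

View pics/w2.png

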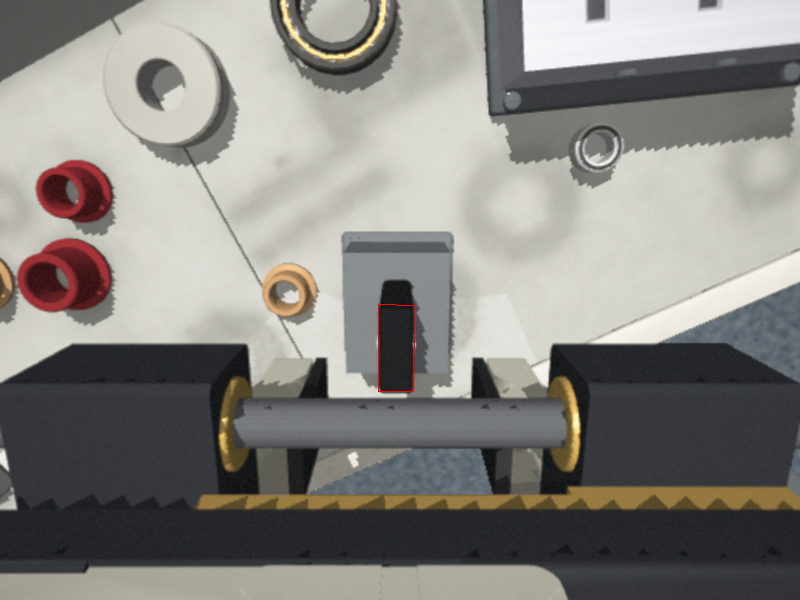

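The projected handle top lands on the black handle at (378–413, 305–391), between the open fingers. I'll descend and grip.

{"api": "arm_command", "payload": {
  "commands": [
    [-1,0,60,0,0,0,0],
    [-1,0,86,0,0,0,0],
    [-1,0,86,0,0,0,0],
    [-1,0,86,0,0,0,0],
    [-1,0,86,0,0,0,0]
  ]
}}

```text
time_s: 4.28
tcp_pos: [0.4644, 0.1426, 0.0569]
eef_rot: [-179.7, -0.3, -24.5]
contact_force: [-0.6, 0.1, -1.2]
gripper_width: 0.0438
```

{"api": "arm_command", "payload": {
  "commands": [
    [0,0,0,0,0,0,-1],
    [0,0,0,0,0,0,-1],
    [0,0,0,0,0,0,-1],
    [0,0,0,0,0,0,-1],
    [0,0,0,0,0,0,-1]
  ],
  "squeeze": 40
}}

```text
time_s: 4.9
tcp_pos: [0.4644, 0.1426, 0.057]
eef_rot: [-179.7, -0.3, -24.5]
contact_force: [-0.7, 0.2, 2.1]
gripper_width: 0.0136
```

```bash
python3 -c "
from h import *
go([.463,.142,.155],-24.5)"
```

```text
shift [ -0.6   0.6 -98. ] rot [-0.0054 -0.0048 -0.    ] F [-0.67  0.19  2.11] w 0.0136 t 4.9 tcp [0.4644 0.1426 0.057 ] [-179.69   -0.28  -24.5 ] j [ 40.4  13.3 -35.6   0.2 -40.7  24.9]
```

{"api": "arm_command", "payload": {
  "commands": [
    [0,0,-50,0,0,0,-1],
    [0,0,-98,0,0,0,-1],
    [0,0,-98,0,0,0,-1],
    [0,0,-98,0,0,0,-1]
  ]
}}

```text
time_s: 5.4
tcp_pos: [0.4633, 0.1421, 0.1545]
eef_rot: [-179.7, -0.2, -24.5]
contact_force: [0.1, -1.0, -1.7]
gripper_width: 0.0139
```

```bash
python3 - <<'E'
from h import *
s=get_state()
d=imaging.capture("wrist"); cv2.imwrite("pics/w3.png",cv2.resize(d["pixels"][:,:,::-1],(800,600)))
go([.563,.0095,.145],-19)
E
```

```text
shift [145.9  79.    9.2] rot [-0.004  -0.0039 -0.0963] F [-0.51 -0.2  -1.62] w 0.0135 t 5.45 tcp [0.463  0.1419 0.154 ] [-179.76   -0.21  -24.52] j [ 40.4   5.9 -29.    0.1 -54.8  25. ]
```

View pics/w3.png

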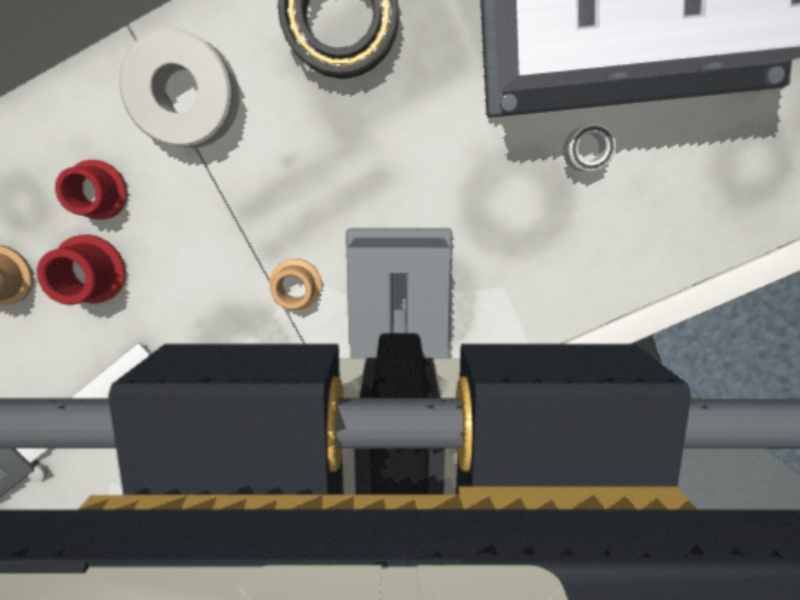

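The feeler is held and the holder's slot at (400,300) is empty. Next I'll stop beside the gauge and measure the gaps again from close up.

```bash
python3 - <<'E'
from h import *
go([.464,-.004,.16],-19)
E
```

```text
shift [ 61.5 132.3  -6.3] rot [-0.004  -0.0039 -0.0963] F [-0.51 -0.2  -1.62] w 0.0135 t 5.45 tcp [0.463  0.1419 0.154 ] [-179.76   -0.21  -24.52] j [ 40.4   5.9 -29.    0.1 -54.8  25. ]
```

{"api": "arm_command", "payload": {
  "commands": [
    [61,132,-6,-0.004,-0.004,-0.096,-1],
    [61,132,-6,-0.004,-0.004,-0.096,-1],
    [61,132,-6,-0.004,-0.004,-0.096,-1],
    [61,132,-6,-0.004,-0.004,-0.096,-1],
    [61,132,-6,-0.004,-0.004,-0.096,-1]
  ]
}}

```text
time_s: 6.08
tcp_pos: [0.4634, -0.0034, 0.1588]
eef_rot: [179.9, 0.1, -19.0]
contact_force: [0.2, 0.2, 0.1]
gripper_width: 0.014
```

```bash
python3 - <<'E'
from h import *
s=get_state(); d=imaging.capture("wrist")
g=cv2.cvtColor(d["pixels"],cv2.COLOR_RGB2GRAY); bl=d["pixels"][...,2].astype(int)-d["pixels"][...,0]
print([(quad(b,d,.062,s)) for b in blobs((g>205)&(bl>0),5000,60000)])
q=proj(d,[[.5632,.0095,.062],[.5488,-.0333,.062],[.5339,-.0755,.062]],s); print(np.round(q))
for u,v in q.astype(int):
    m=np.zeros(g.shape,bool); m[max(v-45,0):v+45,max(u-20,0):u+20]=1
    print([quad(b,d,.062,s) for b in blobs((g<150)&m,150,3000)])
cv2.imwrite("pics/w4.png",d["pixels"][:,:,::-1])
go([.5625,.0095,.13],-19)
E
```

```text
[(array([548.5, -33.2]), array([150.8,  70.1]), -19.0)]
[[209.  82.]
 [279.  82.]
 [347.  82.]]
[(array([563.2,   9.2]), array([ 7.1, 36.3]), -19.0)]
[(array([548.3, -33.1]), array([ 7.1, 35.8]), -18.8)]
[(array([533.7, -75.6]), array([ 7.2, 35.7]), -19.0)]
shift [ 89.5 -44.1  28.9] rot [0.0007 0.001  0.0002] F [ 0.43  0.19 -1.34] w 0.0135 t 6.12 tcp [ 0.4635 -0.003   0.159 ] [ 1.7996e+02  6.0000e-02 -1.8990e+01] j [ 24.1   3.8 -30.6  -0.  -55.7  47. ]
```

```bash
python3 - <<'E'
from h import *
go([.5495,-.0336,.130],-19)
E
```

```text
shift [91.3  0.9 28.9] rot [0.0007 0.001  0.0002] F [ 0.43  0.19 -1.34] w 0.0135 t 6.12 tcp [ 0.4635 -0.003   0.159 ] [ 1.7996e+02  6.0000e-02 -1.8990e+01] j [ 24.1   3.8 -30.6  -0.  -55.7  47. ]
```

{"api": "arm_command", "payload": {
  "commands": [
    [50,1,10,0,0.001,0,-1],
    [91,1,29,0,0.001,0,-1],
    [91,1,29,0,0.001,0,-1],
    [91,1,29,0,0.001,0,-1],
    [91,1,29,0,0.001,0,-1]
  ]
}}

```text
time_s: 6.75
tcp_pos: [0.5488, -0.0329, 0.1305]
eef_rot: [180.0, -0.0, -18.9]
contact_force: [-1.3, 0.0, -1.4]
gripper_width: 0.0135
```

```bash
python3 - <<'E'
from h import *
go([.5495,-.0336,.117],-19)
E
```

```text
shift [ 0.8  0.4 13.5] rot [ 0.0004 -0.0005  0.0013] F [-1.34  0.04 -1.38] w 0.0135 t 6.75 tcp [ 0.5488 -0.0329  0.1305] [ 1.7998e+02 -3.0000e-02 -1.8920e+01] j [ 17.   13.6 -22.8   0.  -53.6  54. ]
```

{"api": "arm_command", "payload": {
  "commands": [
    [0.8,0.4,8,0,0,0.001,-1],
    [0.8,0.4,14,0,0,0.001,-1],
    [0.8,0.4,17,0,0,0.001,-1],
    [0.8,0.4,20,0,0,0.001,-1],
    [0.8,0.4,22,0,0,0.001,-1]
  ]
}}

```text
time_s: 7.38
tcp_pos: [0.5494, -0.0336, 0.1082]
eef_rot: [180.0, -0.0, -19.0]
contact_force: [0.7, 0.4, -0.1]
gripper_width: 0.0138
```

{"api": "arm_command", "payload": {
  "commands": [
    [0,0,3,0,0,0,-1],
    [0,0,6,0,0,0,-1],
    [0,0,9,0,0,0,-1],
    [0,0,12,0,0,0,-1],
    [0,0,13,0,0,0,-1]
  ]
}}

```text
time_s: 8.0
tcp_pos: [0.5495, -0.0336, 0.0953]
eef_rot: [180.0, -0.0, -19.0]
contact_force: [-1.6, 0.2, 2.4]
gripper_width: 0.0138
```

Depth is about 18 mm and the drag on the shoe is about 4 N. I'll go on in 3 mm steps.

{"api": "arm_command", "payload": {
  "commands": [
    [0,0,1,0,0,0,-1],
    [0,0,2,0,0,0,-1],
    [0,0,3,0,0,0,-1],
    [0,0,3,0,0,0,-1]
  ]
}}

```text
time_s: 8.5
tcp_pos: [0.5495, -0.0336, 0.0922]
eef_rot: [180.0, -0.0, -19.0]
contact_force: [0.1, 0.6, 1.1]
gripper_width: 0.0137
```

{"api": "arm_command", "payload": {
  "commands": [
    [0,0,1,0,0,0,-1],
    [0,0,2,0,0,0,-1],
    [0,0,2,0,0,0,-1]
  ]
}}

```text
time_s: 8.88
tcp_pos: [0.5495, -0.0336, 0.0901]
eef_rot: [180.0, -0.0, -19.0]
contact_force: [-0.9, 0.3, 1.2]
gripper_width: 0.0137
```

{"api": "arm_command", "payload": {
  "commands": [
    [0,0,1,0,0,0,-1],
    [0,0,2,0,0,0,-1],
    [0,0,2,0,0,0,-1]
  ]
}}

```text
time_s: 9.25
tcp_pos: [0.5495, -0.0336, 0.0879]
eef_rot: [180.0, -0.0, -19.0]
contact_force: [-0.1, -0.5, 1.0]
gripper_width: 0.0134
```

```bash
python3 -c "
from h import *
go([.5495,-.0336,.073],-19)"
```

```text
shift [-0.  -0.  14.9] rot [ 0.0005 -0.0004  0.0003] F [-0.06 -0.49  1.04] w 0.0134 t 9.25 tcp [ 0.5495 -0.0336  0.0879] [ 1.7997e+02 -2.0000e-02 -1.8980e+01] j [ 16.9  16.5 -25.4   0.  -48.1  54.1]
```

{"api": "arm_command", "payload": {
  "commands": [
    [0,0,1,0,0,0,-1],
    [0,0,2,0,0,0,-1],
    [0,0,2,0,0,0,-1]
  ]
}}

```text
time_s: 9.62
tcp_pos: [0.5495, -0.0336, 0.0858]
eef_rot: [180.0, -0.0, -19.0]
contact_force: [-1.1, 0.3, 1.5]
gripper_width: 0.0136
```

{"api": "arm_command", "payload": {
  "commands": [
    [0,0,1,0,0,0,-1],
    [0,0,2,0,0,0,-1],
    [0,0,2,0,0,0,-1]
  ]
}}

```text
time_s: 10.0
tcp_pos: [0.5495, -0.0336, 0.0839]
eef_rot: [180.0, -0.0, -19.0]
contact_force: [-1.5, 0.2, 4.8]
gripper_width: 0.0136
```

{"api": "arm_command", "payload": {
  "commands": [
    [0,0,1,0,0,0,-1],
    [0,0,1,0,0,0,-1],
    [0,0,1,0,0,0,-1]
  ]
}}

```text
time_s: 10.38
tcp_pos: [0.5496, -0.0336, 0.0834]
eef_rot: [180.0, -0.0, -19.0]
contact_force: [-3.6, 0.3, 6.8]
gripper_width: 0.014
```

{"api": "arm_command", "payload": {
  "commands": [
    [0,0,1.5,0,0,0,-1],
    [0,0,1.5,0,0,0,-1],
    [0,0,1.5,0,0,0,-1]
  ]
}}

```text
time_s: 10.75
tcp_pos: [0.5496, -0.0336, 0.0826]
eef_rot: [180.0, -0.1, -19.0]
contact_force: [-3.2, 0.9, 10.8]
gripper_width: 0.0139
```

At about 29 mm depth the force climbed by roughly 5 N per mm to 12 N, so gap 2 jams. I'll withdraw and try gap 1.

{"api": "arm_command", "payload": {
  "commands": [
    [0,0,-20,0,0,0,-1],
    [0,0,-47,0,0,0,-1],
    [0,0,-47,0,0,0,-1],
    [0,0,-47,0,0,0,-1]
  ]
}}

```text
time_s: 11.25
tcp_pos: [0.5491, -0.0336, 0.1289]
eef_rot: [180.0, -0.0, -19.0]
contact_force: [0.2, -1.7, -1.2]
gripper_width: 0.014
```

{"api": "arm_command", "payload": {
  "commands": [
    [0,-45,0,0,0,0,-1],
    [0,-45,0,0,0,0,-1],
    [0,-45,0,0,0,0,-1],
    [0,-45,0,0,0,0,-1]
  ]
}}

```text
time_s: 11.75
tcp_pos: [0.5632, 0.0084, 0.1283]
eef_rot: [179.9, 0.0, -19.0]
contact_force: [0.2, 0.2, -0.5]
gripper_width: 0.0137
```

```bash
python3 -c "
from h import *
go([.5641,.0090,.095],-19)"
```

```text
shift [ 0.7 -0.9 33.3] rot [ 0.0011  0.0006 -0.0001] F [ 0.18  0.19 -0.5 ] w 0.0137 t 11.75 tcp [0.5632 0.0084 0.1283] [ 1.7994e+02  3.0000e-02 -1.9010e+01] j [ 20.8  15.  -21.2   0.  -53.9  50.2]
```

{"api": "arm_command", "payload": {
  "commands": [
    [0.7,-0.9,6,0.001,0,0,-1],
    [0.7,-0.9,12,0.001,0,0,-1],
    [0.7,-0.9,15,0.001,0,0,-1],
    [0.7,-0.9,18,0.001,0,0,-1],
    [0.7,-0.9,20,0.001,0,0,-1]
  ]
}}

```text
time_s: 12.38
tcp_pos: [0.5641, 0.009, 0.1081]
eef_rot: [180.0, 0.0, -19.0]
contact_force: [-0.3, 0.5, -0.7]
gripper_width: 0.0136
```

{"api": "arm_command", "payload": {
  "commands": [
    [0,0,3,0,0,0,-1],
    [0,0,6,0,0,0,-1],
    [0,0,9,0,0,0,-1],
    [0,0,12,0,0,0,-1],
    [0,0,13,0,0,0,-1]
  ]
}}

```text
time_s: 13.0
tcp_pos: [0.5641, 0.009, 0.0952]
eef_rot: [180.0, 0.0, -19.0]
contact_force: [-1.1, 0.9, 3.2]
gripper_width: 0.0138
```

{"api": "arm_command", "payload": {
  "commands": [
    [0,0,1,0,0,0,-1],
    [0,0,2,0,0,0,-1],
    [0,0,2,0,0,0,-1]
  ]
}}

```text
time_s: 13.38
tcp_pos: [0.5641, 0.009, 0.0932]
eef_rot: [180.0, 0.0, -19.0]
contact_force: [-1.4, 0.4, 0.8]
gripper_width: 0.0139
```

{"api": "arm_command", "payload": {
  "commands": [
    [0,0,1,0,0,0,-1],
    [0,0,2,0,0,0,-1],
    [0,0,2,0,0,0,-1]
  ]
}}

```text
time_s: 13.75
tcp_pos: [0.5641, 0.009, 0.0911]
eef_rot: [180.0, 0.0, -19.0]
contact_force: [-1.1, 0.3, 1.4]
gripper_width: 0.0135
```

{"api": "arm_command", "payload": {
  "commands": [
    [0,0,1,0,0,0,-1],
    [0,0,2,0,0,0,-1],
    [0,0,2,0,0,0,-1]
  ]
}}

```text
time_s: 14.12
tcp_pos: [0.5641, 0.0091, 0.0889]
eef_rot: [180.0, 0.0, -19.0]
contact_force: [-0.7, -0.1, 2.1]
gripper_width: 0.0139
```

{"api": "arm_command", "payload": {
  "commands": [
    [0,0,1,0,0,0,-1],
    [0,0,2,0,0,0,-1],
    [0,0,2,0,0,0,-1]
  ]
}}

```text
time_s: 14.5
tcp_pos: [0.5641, 0.009, 0.0867]
eef_rot: [180.0, 0.0, -19.0]
contact_force: [-0.5, -0.3, 1.2]
gripper_width: 0.0143
```

{"api": "arm_command", "payload": {
  "commands": [
    [0,0,1,0,0,0,-1],
    [0,0,2,0,0,0,-1],
    [0,0,2,0,0,0,-1]
  ]
}}

```text
time_s: 14.88
tcp_pos: [0.5641, 0.009, 0.0846]
eef_rot: [180.0, 0.0, -19.0]
contact_force: [-0.5, 0.0, 0.7]
gripper_width: 0.0138
```

Depth is 28 mm with only the light drag so far. Two more small steps.

{"api": "arm_command", "payload": {
  "commands": [
    [0,0,1,0,0,0,-1],
    [0,0,2,0,0,0,-1],
    [0,0,2,0,0,0,-1]
  ]
}}

```text
time_s: 15.25
tcp_pos: [0.5641, 0.009, 0.0825]
eef_rot: [180.0, 0.0, -19.0]
contact_force: [-0.3, 0.5, 1.0]
gripper_width: 0.014
```

{"api": "arm_command", "payload": {
  "commands": [
    [0,0,1,0,0,0,-1],
    [0,0,2,0,0,0,-1],
    [0,0,2,0,0,0,-1]
  ]
}}

```text
time_s: 15.62
tcp_pos: [0.5641, 0.009, 0.0803]
eef_rot: [180.0, 0.1, -19.0]
contact_force: [0.1, -0.2, 1.2]
gripper_width: 0.0138
```

{"api": "arm_command", "payload": {
  "commands": [
    [0,0,1,0,0,0,-1],
    [0,0,2,0,0,0,-1],
    [0,0,2,0,0,0,-1]
  ]
}}

```text
time_s: 16.0
tcp_pos: [0.5641, 0.0091, 0.0783]
eef_rot: [180.0, 0.0, -19.0]
contact_force: [-0.2, 0.9, 0.9]
gripper_width: 0.0138
```

{"api": "arm_command", "payload": {
  "commands": [
    [0,0,1,0,0,0,-1],
    [0,0,2,0,0,0,-1],
    [0,0,2,0,0,0,-1]
  ]
}}

```text
time_s: 16.38
tcp_pos: [0.5641, 0.0091, 0.0761]
eef_rot: [180.0, 0.1, -19.0]
contact_force: [0.5, -0.3, 0.6]
gripper_width: 0.0135
```

{"api": "arm_command", "payload": {
  "commands": [
    [0,0,0.7,0,0,0,-1],
    [0,0,1.4,0,0,0,-1],
    [0,0,1.4,0,0,0,-1]
  ]
}}

```text
time_s: 16.75
tcp_pos: [0.5641, 0.009, 0.0746]
eef_rot: [180.0, 0.1, -19.0]
contact_force: [-0.4, -0.6, 2.1]
gripper_width: 0.0138
```

{"api": "arm_command", "payload": {
  "commands": [
    [0,0,0.5,0,0,0,-1],
    [0,0,1,0,0,0,-1],
    [0,0,1,0,0,0,-1]
  ]
}}

```text
time_s: 17.12
tcp_pos: [0.5641, 0.009, 0.0736]
eef_rot: [180.0, 0.1, -19.0]
contact_force: [-1.1, -0.1, 0.9]
gripper_width: 0.0137
```

{"api": "arm_command", "payload": {
  "commands": [
    [0,0,0.5,0,0,0,-1],
    [0,0,0.8,0,0,0,-1],
    [0,0,0.8,0,0,0,-1]
  ]
}}

```text
time_s: 17.5
tcp_pos: [0.5641, 0.009, 0.073]
eef_rot: [180.0, 0.0, -19.0]
contact_force: [-1.9, -0.4, 4.7]
gripper_width: 0.0137
```

{"api": "arm_command", "payload": {
  "commands": [
    [0,0,0.5,0,0,0,-1],
    [0,0,1,0,0,0,-1],
    [0,0,1,0,0,0,-1]
  ]
}}

```text
time_s: 17.88
tcp_pos: [0.5641, 0.009, 0.073]
eef_rot: [180.0, 0.0, -19.0]
contact_force: [-4.5, 1.5, 10.2]
gripper_width: 0.0138
```

The arm now stops hard at TCP z = 0.073, where the shoulder should land. I'll ease off, release gently and back away.

{"api": "arm_command", "payload": {
  "commands": [
    [0,0,0,0,0,0,-1],
    [0,0,0,0,0,0,-0.3],
    [0,0,0,0,0,0,-0.3],
    [0,0,0,0,0,0,-0.3]
  ],
  "squeeze": 10
}}

```text
time_s: 18.38
tcp_pos: [0.5641, 0.009, 0.0728]
eef_rot: [180.0, 0.0, -19.0]
contact_force: [0.2, -0.9, -0.1]
gripper_width: 0.0303
```

{"api": "arm_command", "payload": {
  "commands": [
    [0,0,-10,0,0,0,-0.3],
    [0,0,-30,0,0,0,-0.3],
    [0,0,-80,0,0,0,-0.3],
    [0,0,-80,0,0,0,-0.3],
    [0,0,-80,0,0,0,-0.3]
  ]
}}

```text
time_s: 19.0
tcp_pos: [0.5641, 0.0091, 0.1533]
eef_rot: [-180.0, 0.0, -19.0]
contact_force: [-0.5, 0.2, -0.2]
gripper_width: 0.0306
```

```bash
python3 - <<'E'
from h import *
s=get_state(); print(s["tcp_pos"],s["gripper_width"],s["contact_force"])
a=np.radians(-19)
tiles=[]
for c in("wrist","scene"):
    d=imaging.capture(c); im=d["pixels"][:,:,::-1].copy()
    for z in(.062,.118):
        P=[[.5631+x*np.cos(a)-y*np.sin(a),.0093+x*np.sin(a)+y*np.cos(a),z] for x,y in((-.018,-.007),(.018,-.007),(.018,.007),(-.018,.007))]
        q=proj(d,P,s); c0=q.mean(0)
        cv2.polylines(im,[(q*16).astype(np.int32)],True,(0,0,255),1,shift=4)
    u,v=np.clip(c0.astype(int),[70,55],[490,365]); tiles.append(cv2.resize(np.hstack([d["pixels"][v-55:v+55,u-70:u+70,::-1],im[v-55:v+55,u-70:u+70]]),(760,298),interpolation=cv2.INTER_CUBIC))
cv2.imwrite("pics/end.png",np.vstack(tiles))
E
```

```text
[0.56413829 0.00913459 0.15330402] 0.030613917298039788 [-0.52030916  0.18933224 -0.19299541]
```

View pics/end.png

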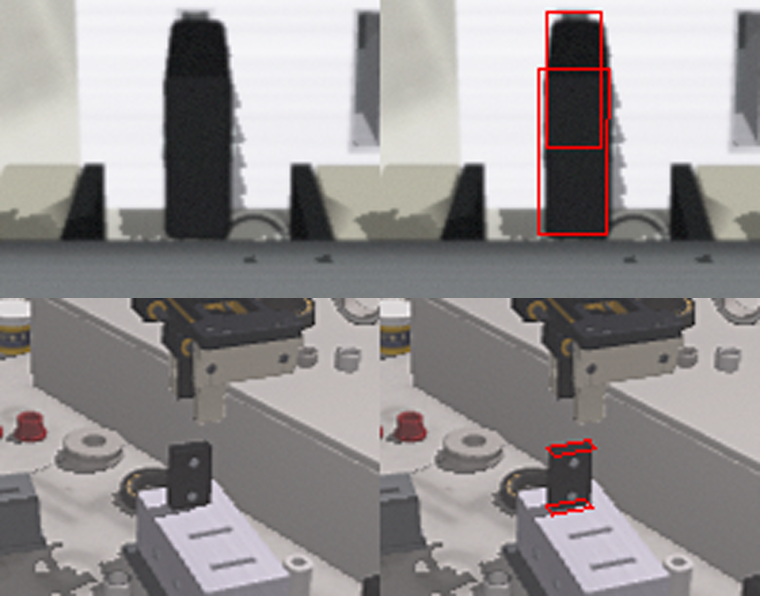

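The crops show the feeler upright in gap 1. Its handle matches the projected home pose to about 2 mm in both cameras, and the fingers are clear. I'll hand in the job.

```bash
python3 -c "
from plant import r
print(r.close_job())"
```

```text
the job is handed in; nothing more can be done
None
```

The feeler stands fully home in gap 1 (left, +y), released, and the job is handed in at about 19 s of the 51 s allowed.

- **Choosing the feeler:** I took the smaller black feeler from the holder and left the white one and the larger black one alone.
- **Gap 2 (middle):** I felt this one first. It jammed at about 29 mm, with the force climbing roughly 5 N per mm. I stopped at about 12 N and withdrew.
- **Gap 1:** It gave way under 2–4 N along the whole blade. The shoulder then came to a hard stop exactly where it should land (TCP z 0.073 m). I held about 12 N there, then let go.
- **Gap 3 (right):** I did not feel this one, as gap 1 had already proved to be the free gap.

**Last checks:** The wrist and scene pictures show the handle upright, within about 2 mm of its expected home position and within the gap's play. The gripper was 80 mm above its release height and touching nothing. I did not re-measure the bystanders or compare their positions with the start; no contact showed in the forces. No check failed or disagreed, and the hand-in gave no verdict.

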